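# Slide a test carrier along the reader's track until it drops into the read pocket

### The arm

A 6-joint arm with a two-finger parallel gripper is mounted at the origin on the work surface. World frame = base frame: x ahead of the robot, y to its left, z up, the work surface at z = 0. Lengths are in m, angles in rad, forces in N, time in s.
With the tool pointing down it reaches from about 0.4 to 0.825 m from the base axis. Payload 7 kg.
Tool frame: the origin (TCP) lies at the very end of the fingers, on their centre line; the grasp point (between the pads) lies arm.grip_point_offset behind it (arm.grip_point_offset is the distance from the TCP to the grasp point, in m); x points along the fingers, y is the direction in which the jaws open and shut, and the axes are right-handed (so a half turn about x gives the same grasp; the last joint's range is limited). The gripper opens to 88 mm and grips with 3 to 60 N. Pads are 19 mm wide; open, the fingers measure 130 mm over their backs; the gripper's body (78 mm by 193 mm) begins 47 mm behind the grasp point.
Start: joints at [1.599, 0.359, 0.012, 0, -1.224, -0.288], TCP at [0.173, 0.652, 0.227] pointing down, gripper open.
Joint ranges: [-3.07, 3.07], [-1.43, 2.12], [-1.02, 1.25], [-3.03, 1.67], [-3.05, -0], [-3.03, 3.03]. Speed limits (rad/s): [2.39, 2.39, 3.01, 3.14, 3.14, 3.14].

### API

Orientations are given as a 3x3 rotation matrix whose columns are the frame's x, y, z axes.
In Python, from station import arm gives the robot as it stands.
- The arm moves only by the tool servo_tool, never from a script. Its argument "steps" is a list of rows, each an object of numbers: "dx", "dy", "dz": the shift along the tool's x, y, z each as a share of 20 mm, from -1 to 1; "turn": the turn about the tool's x as a share of 0.12 rad, from -1 to 1; "claw": the closure, from -1 (fully open) to 1 (shut). A call has 1 to 12 rows; each row shifts and turns the commanded pose from where the row before left it, along the tool's axes as they then stand; what a row does not reach is not made up. A row lasts 1/12 s, in which the tool goes at most 41.7 mm and 7.16 degrees, less where a joint would pass 70% of its speed; a pose out of reach is approached as far as the arm can. A call with a number of a shift or a turn outside -1 to 1 is refused whole. A call with a gripper value outside its range is refused whole. The fingers move at their own pace and stop on an object; "newtons" is the grip in N (left out, the last holds). Time passes only in rows, so rows that do not move let the fingers close. It gives the time, the measured TCP pose, the force and the opening at its end, in the units of the state.
- arm.get_state(): the state, without advancing time (a new reading comes with each control period).
- arm.camera(name): name is "side" or "top" or "wrist"; returns (picture, depth): 384x512x3 uint8, blue, green, red; 384x512 float32, m along the optical axis (not along the pixel's ray), 0 where there is no reading.
- arm.get_calibration(name): a dict with "fx", "fy", "cx", "cy" (pixels), "world_from_camera" (4x4, takes a point from camera to world coordinates); the wrist camera has in their place "tool_from_camera" (4x4, takes a point from camera to tool coordinates, whose origin is the TCP and whose axes are the tool frame's). Camera axes: x right, y down, z forward; pixel columns grow to the right and rows downward; lengths in m; the calibration is good to about 2 mm. The wrist camera is an equidistant fisheye: a pixel r from the principal point sees the ray r / f radians off the axis. A picture is of the moment at which its call begins: read the wrist's pose just before it. get_calibration takes no time and is no camera call.
- arm.finish_job(): hands the job in, once; it reports no verdict.
The state is a dict: "time_s": time; "joints": joint angles; "dq": joint speeds; "effort": joint torques, N m; "tool_pos": TCP position; "ee_rot": TCP orientation; "wrist_force": force on the tool from outside, world axes, zero at the start; "ft_torque": the same for the moment, N m; "grip_width": finger opening in m.
Only numpy, scipy, OpenCV 4.12 (cv2) and the standard library are available. Lean on these libraries where they do the work, as an engineer would, in place of code of your own. Each camera call takes 0.05 s, during which the arm holds its last target.

### The job

Load the rectangular test carrier into the bench reader: set it down in the loading end of the track (the end farther from the pocket), then slide it along the track, without lifting it off again, until it drops into the shallow pocket and lies level and flush with the panel, and let go. Be gentle: never press or push the carrier against the reader harder than about 4 kg of force (40 N); and leave everything else on the bench standing where it is.

Things in the scene. Friction and masses are not known exactly. Their poses are not given: they have to be found in the camera images.
- reader: fixed bench reader: black case 250 (own x) x 410 mm (own y), flat aluminium top panel 68 mm above the bench. A bar handle, below the top, adds 20 mm at -x. Origin: centre of the underside, z up. In the panel, along the reader's y axis, is a straight recessed track 58 mm wide (x -29 to 29) and 260 mm long (y -130 to 130), with upright walls; its floor is 6 mm below the panel (z 62 mm)
- load (a point): middle of the loading end (+y end) of the track, on its floor: reader x 0, y 80, z 62 mm; axes as the reader's. The floor is plain and level here, from reader y 24 to 130 mm, so a carrier's centre may be set down at y 65 to 89 mm
- search (a point): middle of the stretch where the pocket may be, on the track floor (reader x 0, y -50, z 62 mm); NOT the pocket itself. The pocket spans the track's width, is 84 mm long and 5 mm deep (dark floor at z 57 mm). It is parked anew each time, its centre anywhere up to 32 mm either way along y, unmeasured: see it or feel for it. It does not yield to pushing
- carrier: plain grey plastic plate 54 x 80 x 11 mm (own x, y, z), two paper strips on top and a block knob in the middle, 30 mm along x, 24 along y, z 11 to 42 mm. About 0.2 kg; sliding it on the track takes 1 to 4 N. Origin: centre of the underside. Long side goes along the track, either way round. Underside at reader z 62 mm on the track, 57 when seated. Left free it drops in by its own weight, then butts on the end wall; held up it passes over
- round_carrier: plain grey plastic round disc, 72 mm diameter, 11 mm thick, with a knob like the carrier's. Not wanted; origin: centre of the underside.
- dropper_a: small white reagent bottle, 26 mm diameter, 62 mm tall. Bystander; origin: centre of the underside.
- dropper_b: another such bottle, 26 mm diameter, 62 mm tall. Bystander; origin: centre of the underside.
- cup_a: clear sample cup, 54 mm across, 40 mm tall. Bystander; origin: centre of the underside.
- cup_b: another such cup. Bystander; origin: centre of the underside.
- mortar: white ceramic bowl, 90 mm across, 50 mm tall. Bystander; origin: centre of the underside.
- dish: glass dish, 90 mm across, 15 mm high. Bystander; origin: centre of the underside.

How it is judged:
By the outcome, as a careful person would: the job done as asked, in the order asked, and still so for the second after the job is handed in, with the robot touching nothing.
It also fails if it takes over 48 s, if anything falls off the work surface, if the arm or the gripper's body presses on something with over 40 N, if the wrist force passes 120 N, or if a joint passes its speed limit or range.

## Working session

There is one attempt and no reset: what is moved stays moved. The work goes in short steps, Python scripts to look and compute and a tool call to move; the robot and the scene stay as the last step left them, time stands still between calls to the robot, and variables do not carry over. Pictures are saved under pics/ and viewed, and the job is handed in when it is done.

Besides the shell and the picture viewer there is one more tool, called after "Emit:" as name(argument=value, ...), one argument or row to a line, values as JSON. servo_tool: Moves the arm, as the interface text tells. Shift numbers are shares of 20 mm and turn numbers shares of 0.12 rad, none past 1 either way. Its arguments: {"type":"object","properties":{"steps":{"type":"array"},"newtons":{"type":"number"}},"required":["steps"]}

```bash
ls; mkdir -p pics; python3 - <<'E'
from station import arm
import cv2,numpy as np,json
s=arm.get_state(); print(s); print(arm.grip_point_offset)
for n in ["side","top","wrist"]:
    im,d=arm.camera(n); cv2.imwrite(f"pics/{n}0.png",im); np.save(f"pics/{n}0.npy",d)
    c=arm.get_calibration(n); print(n,{k:np.round(v,4).tolist() for k,v in c.items() if not isinstance(v,str)})
E
```

```text
pics
{'time_s': 0.0, 'joints': array([ 1.59910078e+00,  3.59404919e-01,  1.10809340e-02, -3.48835464e-04,
       -1.22408461e+00, -2.88103363e-01]), 'dq': array([ 0.00146729, -0.00044138,  0.00010718, -0.00148933, -0.0014779 ,
        0.0013437 ]), 'effort': array([-2.41434309e-04, -5.82713091e+01,  2.93050611e+01,  6.99747384e+00,
        6.82278143e-03, -1.51419463e-04]), 'tool_pos': array([0.17329658, 0.65188528, 0.22562086]), 'ee_rot': array([[-2.82318892e-04, -2.57000799e-01, -9.66411149e-01],
       [-1.62088926e-03, -9.66409801e-01,  2.57000914e-01],
       [-9.99998647e-01,  1.63900167e-03, -1.43734092e-04]]), 'wrist_force': array([ 0.54214878, -0.82110087,  0.75404563]), 'ft_torque': array([0.01284104, 0.01760007, 0.00337645]), 'grip_width': 0.0878519179644767}
0.0188
side {'fx': 395.5189, 'fy': 395.5189, 'cx': 255.4778, 'cy': 195.3994, 'world_from_camera': [[-0.9346, -0.1895, 0.3009, 0.2876], [-0.3555, 0.4724, -0.8065, 0.7865], [0.0107, -0.8608, -0.5088, 0.5348], [0.0, 0.0, 0.0, 1.0]]}
top {'fx': 348.535, 'fy': 348.535, 'cx': 253.8695, 'cy': 188.106, 'world_from_camera': [[-0.0081, -0.982, 0.1888, 0.407], [-1.0, 0.0084, 0.0007, 0.0809], [-0.0023, -0.1888, -0.982, 0.924], [0.0, 0.0, 0.0, 1.0]]}
wrist {'fx': 297.3186, 'fy': 297.3186, 'cx': 259.1574, 'cy': 190.1278, 'tool_from_camera': [[0.0006, -0.2591, 0.9658, -0.1583], [1.0, 0.0001, -0.0006, 0.0002], [0.0001, 0.9658, 0.2591, -0.069], [0.0, 0.0, 0.0, 1.0]]}
```

View pics/top0.png

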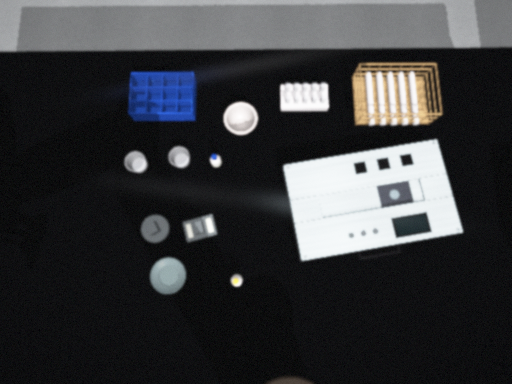

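View pics/side0.png

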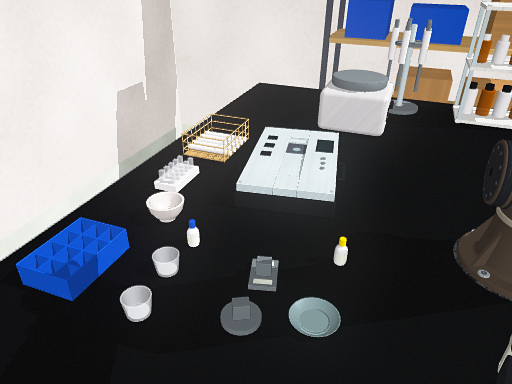

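View pics/wrist0.png

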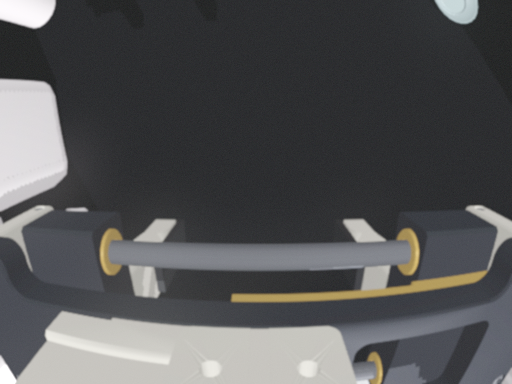

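Top view: reader centred near pixel (373,200), with its handle at (380,255) on the robot side, so the loading end is to the left. The dark pocket is at about (395,194), the carrier at (200,228) and the disc at (155,229). Next I'll measure these precisely.

```bash
cat > h.py <<'E'
import numpy as np,cv2
from station import arm
def world(name,d,rect=None):
    c=arm.get_calibration(name); v,u=np.mgrid[0:384,0:512]
    p=np.stack([(u-c['cx'])/c['fx']*d,(v-c['cy'])/c['fy']*d,d,np.ones_like(d)],-1)
    return (p@np.array(c['world_from_camera']).T)[...,:3]
E
python3 - <<'E'
from h import *
im=cv2.imread('pics/top0.png'); d=np.load('pics/top0.npy'); W=world('top',d)
cv2.imwrite('pics/zr.png',cv2.resize(im[130:270,275:470],None,fx=4,fy=4,interpolation=cv2.INTER_CUBIC))
cv2.imwrite('pics/zc.png',cv2.resize(im[195:300,130:260],None,fx=5,fy=5,interpolation=cv2.INTER_CUBIC))
z=W[...,2]
v,u=np.mgrid[0:384,0:512]
R=(u>275)&(u<470)&(v>130)&(v<270)
m=R&(abs(z-.068)<.010)&(d>0)
print('z hist',np.histogram(z[R],bins=np.arange(-.01,.1,.005)))
m=cv2.morphologyEx(m.astype(np.uint8),cv2.MORPH_OPEN,np.ones((3,3)))
r=cv2.minAreaRect(W[m>0][:,:2].astype(np.float32)*1000); print('reader',r, 'z',np.median(z[m>0]))
C=(u>180)&(u<222)&(v>208)&(v<248)
for lo,hi in[(.005,.02),(.03,.055)]:
    k=C&(z>lo)&(z<hi); print('carrier',lo,k.sum(),cv2.minAreaRect(W[k][:,:2].astype(np.float32)*1000),np.median(z[k]),W[k].mean(0))
for y in (190,200): print(np.round(W[y,290:430:6]*1000).astype(int).tolist())
# bystanders
k=(z>.01)&(z<.12)&~R&(v>60)
n,l,st,ce=cv2.connectedComponentsWithStats(k.astype(np.uint8))
for i in range(1,n):
    if st[i][4]>30: q=W[l==i]; print(np.round(ce[i]),st[i][4],np.round((q.max(0)+q.min(0))/2,3),np.round(q.max(0)-q.min(0),3),np.round(q[:,2].max(),3))
E
```

```text
z hist (array([    3,  4080,  6544,    35,    24,    18,    21,    29,   135,
         126,   288,   189,    49,   766,  1661, 10500,  2390,     0,
           0,     0,     0]), array([-0.01 , -0.005,  0.   ,  0.005,  0.01 ,  0.015,  0.02 ,  0.025,
        0.03 ,  0.035,  0.04 ,  0.045,  0.05 ,  0.055,  0.06 ,  0.065,
        0.07 ,  0.075,  0.08 ,  0.085,  0.09 ,  0.095]))
reader ((544.2208251953125, -208.8295440673828), (239.9939422607422, 400.8955993652344), 9.353601455688477) z 0.06836604233821564
carrier 0.005 514 ((476.95428466796875, 226.64312744140625), (56.31669235229492, 108.13414001464844), 13.536128044128418) 0.0117087634452116 [0.47662704 0.22433869 0.01165189]
carrier 0.03 121 ((477.8346252441406, 225.69520568847656), (30.096054077148438, 23.658493041992188), 15.112710952758789) 0.04217566581868837 [0.4772076  0.22489028 0.04201805]
[[566, -8, 70], [566, -24, 67], [566, -39, 67], [565, -54, 69], [565, -68, 69], [565, -83, 70], [565, -99, 67], [565, -114, 67], [564, -128, 71], [564, -143, 70], [565, -159, 65], [565, -174, 65], [565, -189, 65], [565, -205, 63], [565, -220
[... 612 characters left out ...]
5 0.076] 0.086
[161.  96.] 2284 [0.839 0.331 0.033] [0.124 0.171 0.045] 0.055
[303.  97.] 1217 [ 0.838 -0.059  0.034] [0.072 0.131 0.048] 0.058
[240. 118.] 759 [0.764 0.117 0.033] [0.088 0.085 0.045] 0.055
[178. 156.] 212 [0.663 0.28  0.027] [0.053 0.053 0.034] 0.044
[134. 161.] 239 [0.651 0.395 0.027] [0.052 0.052 0.034] 0.044
[215. 160.] 102 [0.655 0.184 0.04 ] [0.024 0.025 0.056] 0.068
[154. 228.] 541 [0.477 0.342 0.028] [0.07  0.071 0.036] 0.046
[199. 228.] 562 [0.478 0.224 0.028] [0.067 0.087 0.037] 0.047
[166. 276.] 389 [0.358 0.303 0.015] [0.087 0.087 0.009] 0.019
[236. 280.] 99 [0.347 0.128 0.039] [0.024 0.025 0.054] 0.066
[289. 381.] 184 [0.11  0.003 0.014] [0.012 0.096 0.008] 0.018
```

View pics/zr.png

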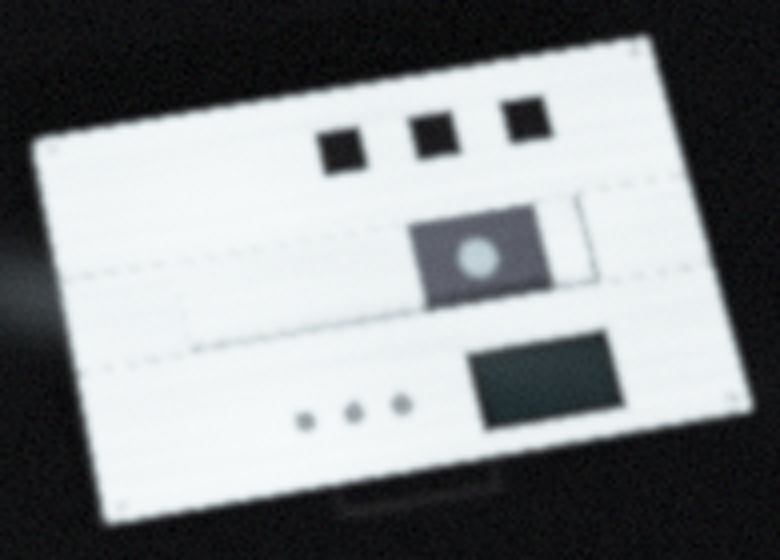

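View pics/zc.png

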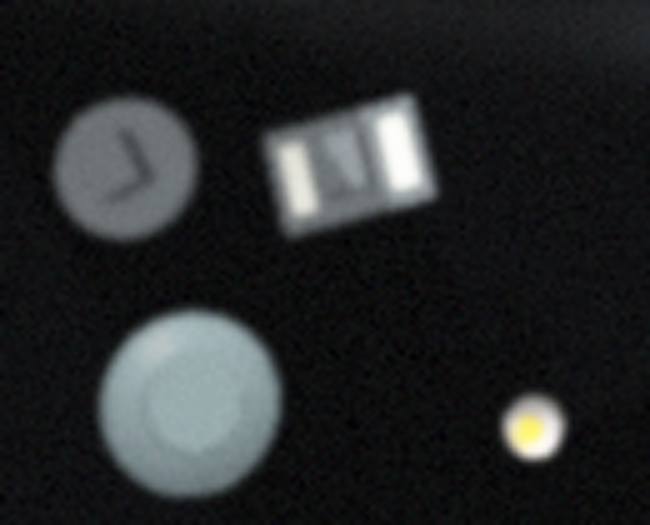

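```bash
cat >> h.py <<'E'
def px2w(name,uv,z):
    c=arm.get_calibration(name); T=np.array(c['world_from_camera']); uv=np.atleast_2d(uv)
    r=np.stack([(uv[:,0]-c['cx'])/c['fx'],(uv[:,1]-c['cy'])/c['fy'],np.ones(len(uv))],-1)@T[:3,:3].T
    return (T[:3,3]+r*((z-T[2,3])/r[:,2])[:,None])[:,:2]
E
python3 - <<'E'
from h import *
for n in ['top','side']:
    im=cv2.imread(f'pics/{n}0.png')
    if n=='top':
        z=np.array([[33,140],[652,37],[752,410],[105,522]]); uv=(z+.5)/4-.5+[275,130]
        g=cv2.cvtColor(im,6)
        uv=cv2.cornerSubPix(g,uv.astype(np.float32).reshape(-1,1,2),(4,4),(-1,-1),(3,50,.01)).reshape(-1,2)
        P=px2w(n,uv,.068); print(uv,P)
        c=P.mean(0); y=(P[0]-P[1])+(P[3]-P[2]); y/=np.linalg.norm(y); x=np.array([y[1],-y[0]])
        print('c',c,'yaw',np.degrees(np.arctan2(x[1],x[0])),[np.linalg.norm(P[i]-P[(i+1)%4]) for i in range(4)])
        M=np.stack([x,y])
        pk=(np.array([[410,225],[535,205],[552,287],[427,310]])+.5)/4-.5+[275,130]
        print('pocket rdr (z62)',(px2w(n,pk,.062)-c)@M.T)
        print('pocket rdr (z57)',(px2w(n,pk,.057)-c)@M.T)
        tr=(np.array([[575,195],[600,282],[192,349]])+.5)/4-.5+[275,130]
        print('track ends z68', (px2w(n,tr,.068)-c)@M.T)
        cc=(np.array([[265,132],[413,95],[438,195],[288,237]])+.5)/5-.5+[130,195]
        Q=px2w(n,cc,.011); print('carrier',Q,Q.mean(0),[np.linalg.norm(Q[i]-Q[(i+1)%4]) for i in range(4)],np.degrees(np.arctan2(*((Q[0]-Q[1]+Q[3]-Q[2])[::-1]))))
E
```

```text
[[282.92557 164.67085]
 [436.4535  138.4873 ]
 [462.7077  232.27005]
 [300.95602 260.45184]] [[ 0.63133902  0.00744239]
 [ 0.69727575 -0.38837481]
 [ 0.45754172 -0.42672639]
 [ 0.39344246 -0.03024166]]
c [ 0.54489974 -0.20947512] yaw 9.320532661615735 [np.float64(0.40127161674916917), np.float64(0.2427823030724682), np.float64(0.4016327386335287), np.float64(0.24086274351618078)]
pocket rdr (z62) [[ 0.0272766  -0.02429526]
 [ 0.02638322 -0.10504378]
 [-0.02626066 -0.10228601]
 [-0.02707797 -0.02200194]]
pocket rdr (z57) [[ 0.02795165 -0.02622784]
 [ 0.02705309 -0.10744475]
 [-0.02589616 -0.10467099]
 [-0.02671822 -0.02392121]]
track ends z68 [[ 0.02753888 -0.12850475]
 [-0.02871846 -0.12953519]
 [-0.0264642   0.12838785]]
carrier [[0.49626989 0.26907973]
 [0.51510336 0.1917586 ]
 [0.46271388 0.1779833 ]
 [0.4417243  0.25549039]] [0.47895286 0.223578  ] [np.float64(0.0795817543823536), np.float64(0.05417025532703356), np.float64(0.08029888258825789), np.float64(0.05621290584745656)] 104.42427571944398
```

```bash
python3 - <<'E'
from h import *
im=cv2.imread('pics/side0.png')
cv2.imwrite('pics/zs.png',cv2.resize(im[115:215,225:355],None,fx=6,fy=5.9,interpolation=cv2.INTER_CUBIC))
E
```

```text
(no output)
```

View pics/zs.png

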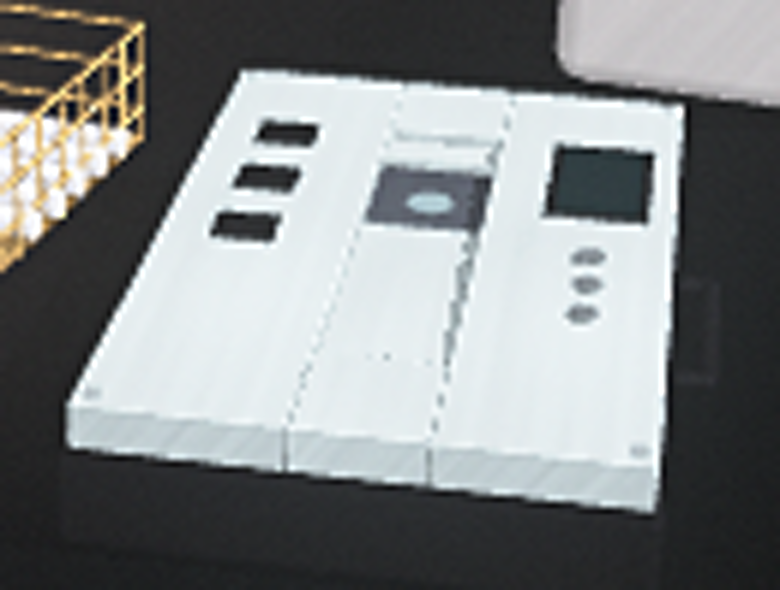

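The side and top views agree. The pocket runs from about reader y -23 to -106, so its centre is near -64. The reader is at (0.545,-0.2095) with yaw 9.3°. The carrier is at (0.478,0.225) with its long axis at 104.4°. I'll turn the jaws onto the carrier's long axis first.

Emit:
servo_tool(
  steps=[
    {"turn": -0.86, "claw": 0},
    {"turn": -0.86, "claw": 0},
    {"turn": -0.86, "claw": 0},
    {"turn": -0.85, "claw": 0},
    {"turn": -0.85, "claw": 0},
    {"claw": 0},
  ],
  newtons=20,
)

```text
invalid input at $.steps[0]: expected keys dx, dy, dz, turn, claw
```

```bash
cat >> h.py <<'E'
def go(x,y,z,yaw=None):
    s=arm.get_state(); R=s['ee_rot']; p=s['tool_pos']
    cy=np.degrees(np.arctan2(R[1,1],R[0,1]))%180
    e=R.T@(np.array([x,y,z])-p)
    print('t',round(s['time_s'],2),'pos',np.round(p,4),'jawyaw',round(cy,2),'x-axis',np.round(R[:,0],4),'F',np.round(s['wrist_force'],1),'w',round(s['grip_width'],4),'units20mm dx,dy,dz',np.round(e/.02,2), 'j',np.round(s['joints'],2))
    if yaw is not None: print('turn units',round(-np.radians(yaw-cy)/.12,3))
E
python3 -c "
from h import *
go(.478,.225,.12,104.4)"
```

```text
t 0.15 pos [0.1734 0.652  0.2258] jawyaw 75.11 x-axis [-2.0e-04 -1.2e-03 -1.0e+00] F [-0.5 -0.6 -0.7] w 0.0876 units20mm dx,dy,dz [  5.32  16.71 -20.21] j [ 1.6   0.36  0.01 -0.   -1.22 -0.29]
turn units -4.26
```

All five keys are needed in each row.

Emit:
servo_tool(
  steps=[
    {"dx": 0, "dy": 0, "dz": 0, "turn": -0.86, "claw": 0},
    {"dx": 0, "dy": 0, "dz": 0, "turn": -0.86, "claw": 0},
    {"dx": 0, "dy": 0, "dz": 0, "turn": -0.86, "claw": 0},
    {"dx": 0, "dy": 0, "dz": 0, "turn": -0.86, "claw": 0},
    {"dx": 0, "dy": 0, "dz": 0, "turn": -0.82, "claw": 0},
    {"dx": 0, "dy": 0, "dz": 0, "turn": 0, "claw": 0},
    {"dx": 0, "dy": 0, "dz": 0, "turn": 0, "claw": 0},
  ],
  newtons=20,
)

```text
time_s: 0.73
tool_pos: [0.1734, 0.6522, 0.2262]
ee_rot: [[-0.0, 0.246, -0.969], [-0.001, -0.969, -0.246], [-1.0, 0.001, 0.0]]
wrist_force: [0.4, 0.2, -0.2]
grip_width: 0.047
```

```bash
python3 -c "
from h import *
go(.478,.225,.12,104.4)"
```

```text
t 0.73 pos [0.1734 0.6522 0.2262] jawyaw 104.22 x-axis [-1.e-04 -6.e-04 -1.e+00] F [ 0.4  0.2 -0.2] w 0.047 units20mm dx,dy,dz [ 5.32 24.44 -9.52] j [ 1.6   0.36  0.01 -0.   -1.22  0.22]
turn units -0.026
```

Emit:
servo_tool(
  steps=[
    {"dx": 0, "dy": 0.6, "dz": -0.24, "turn": 0, "claw": 0},
    {"dx": 0, "dy": 0.9, "dz": -0.35, "turn": 0, "claw": 0},
    {"dx": 0, "dy": 0.9, "dz": -0.35, "turn": 0, "claw": 0},
    {"dx": 0, "dy": 0.9, "dz": -0.35, "turn": 0, "claw": 0},
    {"dx": 0, "dy": 0.9, "dz": -0.35, "turn": 0, "claw": 0},
    {"dx": 0, "dy": 0.9, "dz": -0.35, "turn": 0, "claw": 0},
    {"dx": 0, "dy": 0.9, "dz": -0.35, "turn": 0, "claw": 0},
    {"dx": 0, "dy": 0.9, "dz": -0.35, "turn": 0, "claw": 0},
    {"dx": 0, "dy": 0.9, "dz": -0.35, "turn": 0, "claw": 0},
    {"dx": 0, "dy": 0.9, "dz": -0.35, "turn": 0, "claw": 0},
    {"dx": 0, "dy": 0.9, "dz": -0.35, "turn": 0, "claw": 0},
    {"dx": 0, "dy": 0.9, "dz": -0.35, "turn": 0, "claw": 0},
  ],
)

```text
time_s: 1.73
tool_pos: [0.3059, 0.4676, 0.2266]
ee_rot: [[0.0, 0.248, -0.969], [0.0, -0.969, -0.248], [-1.0, -0.0, -0.0]]
wrist_force: [0.8, 0.4, -0.3]
grip_width: 0.0439
```

Emit:
servo_tool(
  steps=[
    {"dx": 0, "dy": 0.9, "dz": -0.35, "turn": 0, "claw": 0},
    {"dx": 0, "dy": 0.9, "dz": -0.35, "turn": 0, "claw": 0},
    {"dx": 0, "dy": 0.9, "dz": -0.35, "turn": 0, "claw": 0},
    {"dx": 0, "dy": 0.9, "dz": -0.35, "turn": 0, "claw": 0},
    {"dx": 0, "dy": 0.9, "dz": -0.35, "turn": 0, "claw": 0},
    {"dx": 0, "dy": 0.9, "dz": -0.35, "turn": 0, "claw": 0},
    {"dx": 0, "dy": 0.9, "dz": -0.35, "turn": 0, "claw": 0},
    {"dx": 0, "dy": 0.9, "dz": -0.35, "turn": 0, "claw": 0},
    {"dx": 0, "dy": 0.9, "dz": -0.35, "turn": 0, "claw": 0},
    {"dx": 0, "dy": 0.9, "dz": -0.35, "turn": 0, "claw": 0},
    {"dx": 0, "dy": 0.9, "dz": -0.35, "turn": 0, "claw": 0},
    {"dx": 0, "dy": 0.9, "dz": -0.35, "turn": 0, "claw": 0},
  ],
)

```text
time_s: 2.73
tool_pos: [0.4406, 0.2792, 0.2267]
ee_rot: [[0.0, 0.248, -0.969], [0.0, -0.969, -0.248], [-1.0, -0.0, -0.0]]
wrist_force: [-0.5, -0.1, 0.9]
grip_width: 0.0437
```

```bash
python3 -c "
from h import *
go(.478,.225,.12,104.4)"
```

```text
t 2.73 pos [0.4406 0.2792 0.2267] jawyaw 104.39 x-axis [ 2.e-04  2.e-04 -1.e+00] F [-0.5 -0.1  0.9] w 0.0437 units20mm dx,dy,dz [ 5.33  3.09 -1.14] j [ 0.94  0.11 -0.32  0.   -1.14  0.88]
turn units -0.002
```

Emit:
servo_tool(
  steps=[
    {"dx": 0.5, "dy": 0.8, "dz": -0.3, "turn": 0, "claw": 0},
    {"dx": 0.8, "dy": 0.8, "dz": -0.3, "turn": 0, "claw": 0},
    {"dx": 0.9, "dy": 0.8, "dz": -0.3, "turn": 0, "claw": 0},
    {"dx": 0.9, "dy": 0.5, "dz": -0.2, "turn": 0, "claw": 0},
    {"dx": 0.9, "dy": 0.2, "dz": -0.1, "turn": 0, "claw": 0},
    {"dx": 0.8, "dy": 0, "dz": 0, "turn": 0, "claw": 0},
    {"dx": 0.5, "dy": 0, "dz": 0, "turn": 0, "claw": 0},
    {"dx": 0, "dy": 0, "dz": 0, "turn": 0, "claw": 0},
  ],
)

```text
time_s: 3.4
tool_pos: [0.4777, 0.2252, 0.1185]
ee_rot: [[-0.003, 0.248, -0.969], [-0.002, -0.969, -0.248], [-1.0, 0.002, 0.003]]
wrist_force: [-1.1, -0.4, -0.2]
grip_width: 0.0435
```

```bash
python3 - <<'E'
from h import *
go(.478,.225,.02,104.4)
im,d=arm.camera('wrist'); cv2.imwrite('pics/w1.png',im); np.save('pics/w1.npy',d)
im,d=arm.camera('side'); cv2.imwrite('pics/s1.png',im)
E
```

```text
t 3.4 pos [0.4777 0.2252 0.1185] jawyaw 104.35 x-axis [-0.0028 -0.0023 -1.    ] F [-1.1 -0.4 -0.2] w 0.0435 units20mm dx,dy,dz [ 4.93  0.01 -0.03] j [ 0.81  0.22 -0.45 -0.   -0.9   1.01]
turn units -0.008
```

View pics/w1.png

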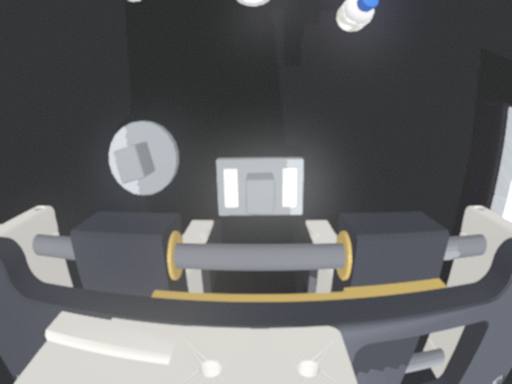

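View pics/s1.png

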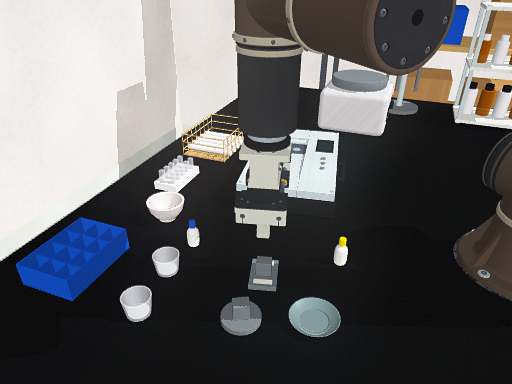

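The wrist view shows the carrier centred between the fingers and square to them, with the knob at about (260,195) and the disc at (145,158) clear of everything. I'll descend and grip.

Emit:
servo_tool(
  steps=[
    {"dx": 0.6, "dy": 0, "dz": 0, "turn": 0, "claw": 0},
    {"dx": 0.8, "dy": 0, "dz": 0, "turn": 0, "claw": 0},
    {"dx": 0.8, "dy": 0, "dz": 0, "turn": 0, "claw": 0},
    {"dx": 0.8, "dy": 0, "dz": 0, "turn": 0, "claw": 0},
    {"dx": 0.8, "dy": 0, "dz": 0, "turn": 0, "claw": 0},
    {"dx": 0.6, "dy": 0, "dz": 0, "turn": 0, "claw": 0},
    {"dx": 0.3, "dy": 0, "dz": 0, "turn": 0, "claw": 0},
    {"dx": 0.2, "dy": 0, "dz": 0, "turn": 0, "claw": 0},
    {"dx": 0, "dy": 0, "dz": 0, "turn": 0, "claw": 0},
  ],
)

```text
time_s: 4.25
tool_pos: [0.4788, 0.2272, 0.0228]
ee_rot: [[0.0, 0.249, -0.968], [0.0, -0.968, -0.249], [-1.0, -0.0, -0.0]]
wrist_force: [1.2, -0.2, -0.1]
grip_width: 0.0438
```

```bash
python3 - <<'E'
from h import *
go(.478,.225,.018,104.4)
im,d=arm.camera('wrist'); cv2.imwrite('pics/w2.png',im)
E
```

```text
t 4.25 pos [0.4788 0.2272 0.0228] jawyaw 104.43 x-axis [ 2.e-04  1.e-04 -1.e+00] F [ 1.2 -0.2 -0.1] w 0.0438 units20mm dx,dy,dz [0.24 0.1  0.07] j [ 0.81  0.35 -0.55  0.   -0.67  1.01]
turn units 0.004
```

View pics/w2.png

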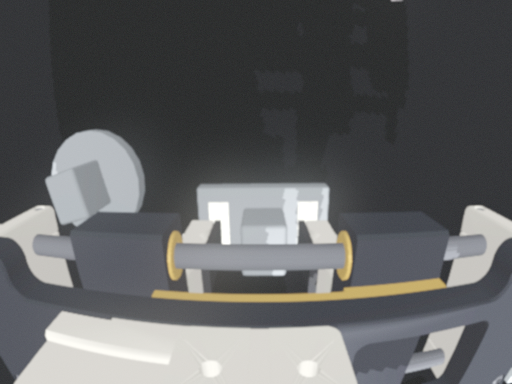

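The knob at (264,240) sits about 2 mm to the right of the jaw centre at (260). I'll shift, lower a little and close.

Emit:
servo_tool(
  steps=[
    {"dx": 0.1, "dy": 0.1, "dz": 0.05, "turn": 0, "claw": 0},
    {"dx": 0.1, "dy": 0, "dz": 0, "turn": 0, "claw": 0.2},
    {"dx": 0, "dy": 0, "dz": 0, "turn": 0, "claw": 1},
    {"dx": 0, "dy": 0, "dz": 0, "turn": 0, "claw": 1},
    {"dx": 0, "dy": 0, "dz": 0, "turn": 0, "claw": 1},
    {"dx": 0, "dy": 0, "dz": 0, "turn": 0, "claw": 1},
    {"dx": 0, "dy": 0, "dz": 0, "turn": 0, "claw": 1},
    {"dx": 0, "dy": 0, "dz": 0, "turn": 0, "claw": 1},
  ],
  newtons=20,
)

```text
time_s: 4.97
tool_pos: [0.4783, 0.2248, 0.0188]
ee_rot: [[0.0, 0.249, -0.969], [0.0, -0.969, -0.249], [-1.0, -0.0, -0.0]]
wrist_force: [-0.1, 0.1, 3.0]
grip_width: 0.024
```

Emit:
servo_tool(
  steps=[
    {"dx": -0.3, "dy": 0, "dz": 0, "turn": 0, "claw": 1},
    {"dx": -0.6, "dy": 0, "dz": 0, "turn": 0, "claw": 1},
    {"dx": -0.8, "dy": 0, "dz": 0, "turn": 0, "claw": 1},
    {"dx": -0.8, "dy": 0, "dz": 0, "turn": 0, "claw": 1},
    {"dx": -0.8, "dy": 0, "dz": 0, "turn": 0, "claw": 1},
    {"dx": -0.8, "dy": 0, "dz": 0, "turn": 0, "claw": 1},
    {"dx": -0.8, "dy": 0, "dz": 0, "turn": 0, "claw": 1},
    {"dx": -0.8, "dy": 0, "dz": 0, "turn": 0, "claw": 1},
    {"dx": -0.5, "dy": 0, "dz": 0, "turn": 0, "claw": 1},
    {"dx": -0.3, "dy": 0, "dz": 0, "turn": 0, "claw": 1},
  ],
)

```text
time_s: 5.8
tool_pos: [0.4784, 0.2249, 0.1499]
ee_rot: [[0.001, 0.249, -0.969], [0.001, -0.969, -0.249], [-1.0, -0.001, -0.001]]
wrist_force: [-0.2, 0.2, -3.1]
grip_width: 0.0238
```

```bash
python3 - <<'E'
from h import *
a=np.radians(9.32); x=np.array([np.cos(a),np.sin(a)]);y=np.array([-np.sin(a),np.cos(a)])
p=np.array([.5449,-.2095])+.08*y; print(p)
go(*p,.15,99.32)
E
```

```text
[ 0.53194414 -0.13055606]
t 5.8 pos [0.4784 0.2249 0.1499] jawyaw 104.4 x-axis [ 0.001   0.0011 -1.    ] F [-0.2  0.2 -3.1] w 0.0238 units20mm dx,dy,dz [-0.02 17.88  1.83] j [ 0.81  0.18 -0.42 -0.   -0.97  1.01]
turn units 0.74
```

The carrier is gripped (23.8 mm) and lifted. I'll turn it to the reader's axis and carry it over above the loading end.

Emit:
servo_tool(
  steps=[
    {"dx": 0, "dy": 0, "dz": 0, "turn": 0.74, "claw": 1},
    {"dx": 0, "dy": 0.5, "dz": 0.02, "turn": 0, "claw": 1},
    {"dx": 0, "dy": 0.9, "dz": 0.02, "turn": 0, "claw": 1},
    {"dx": 0, "dy": 0.9, "dz": 0.02, "turn": 0, "claw": 1},
    {"dx": 0, "dy": 0.9, "dz": 0.02, "turn": 0, "claw": 1},
    {"dx": 0, "dy": 0.9, "dz": 0.02, "turn": 0, "claw": 1},
    {"dx": 0, "dy": 0.9, "dz": 0.02, "turn": 0, "claw": 1},
    {"dx": 0, "dy": 0.9, "dz": 0.02, "turn": 0, "claw": 1},
    {"dx": 0, "dy": 0.9, "dz": 0.02, "turn": 0, "claw": 1},
    {"dx": 0, "dy": 0.9, "dz": 0.02, "turn": 0, "claw": 1},
    {"dx": 0, "dy": 0.9, "dz": 0.02, "turn": 0, "claw": 1},
    {"dx": 0, "dy": 0.9, "dz": 0.02, "turn": 0, "claw": 1},
  ],
)

```text
time_s: 6.8
tool_pos: [0.5038, 0.0349, 0.1477]
ee_rot: [[-0.002, 0.164, -0.987], [-0.0, -0.987, -0.164], [-1.0, 0.0, 0.002]]
wrist_force: [-0.4, -0.3, -2.3]
grip_width: 0.0237
```

Emit:
servo_tool(
  steps=[
    {"dx": 0, "dy": 0.9, "dz": 0, "turn": 0, "claw": 1},
    {"dx": 0, "dy": 0.9, "dz": 0, "turn": 0, "claw": 1},
    {"dx": 0, "dy": 0.9, "dz": 0, "turn": 0, "claw": 1},
    {"dx": 0, "dy": 0.9, "dz": 0, "turn": 0, "claw": 1},
    {"dx": 0, "dy": 0.9, "dz": 0, "turn": 0, "claw": 1},
    {"dx": 0, "dy": 0.9, "dz": 0, "turn": 0, "claw": 1},
    {"dx": 0, "dy": 0.9, "dz": 0, "turn": 0, "claw": 1},
    {"dx": 0, "dy": 0.9, "dz": 0, "turn": 0, "claw": 1},
    {"dx": 0, "dy": 0.8, "dz": 0, "turn": 0, "claw": 1},
    {"dx": 0, "dy": 0.5, "dz": 0, "turn": 0, "claw": 1},
    {"dx": 0, "dy": 0, "dz": 0, "turn": 0, "claw": 1},
  ],
)

```text
time_s: 7.72
tool_pos: [0.5315, -0.133, 0.1477]
ee_rot: [[-0.002, 0.161, -0.987], [-0.0, -0.987, -0.161], [-1.0, -0.0, 0.002]]
wrist_force: [-0.1, 1.4, -3.4]
grip_width: 0.0237
```

```bash
python3 - <<'E'
from h import *
go(.53194414, -.13055606,.1,99.32)
im,d=arm.camera('wrist'); cv2.imwrite('pics/w3.png',im); np.save('pics/w3.npy',d)
im,d=arm.camera('top'); cv2.imwrite('pics/t3.png',cv2.resize(im[130:270,265:460],None,fx=4,fy=4,interpolation=cv2.INTER_CUBIC))
E
```

```text
t 7.72 pos [ 0.5315 -0.133   0.1477] jawyaw 99.28 x-axis [-1.8e-03 -2.0e-04 -1.0e+00] F [-0.1  1.4 -3.4] w 0.0237 units20mm dx,dy,dz [ 2.38 -0.12 -0.05] j [ 0.11  0.22 -0.38  0.   -0.98  1.62]
turn units -0.006
```

View pics/w3.png

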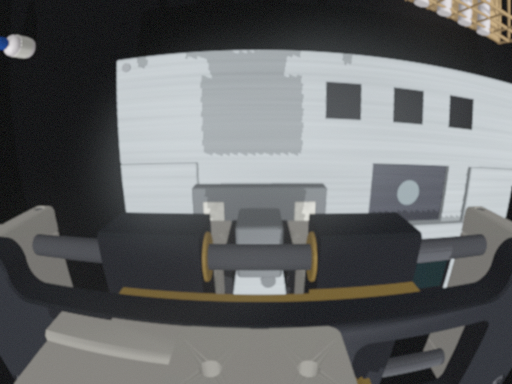

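View pics/t3.png

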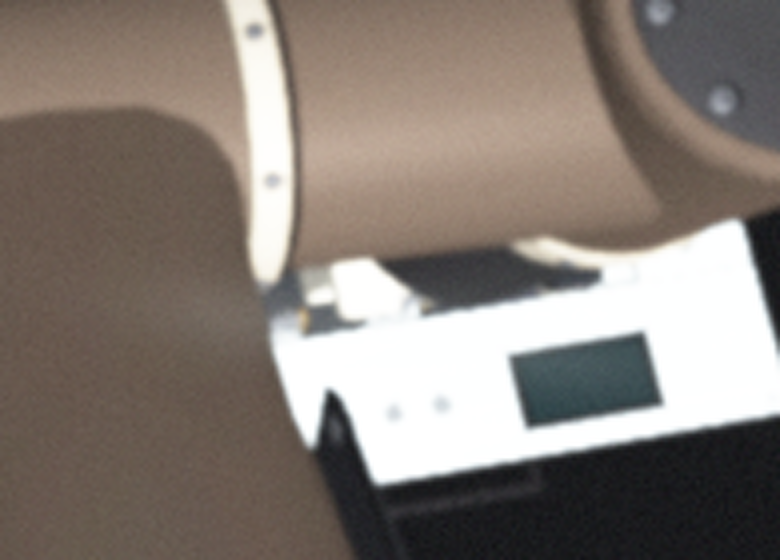

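```bash
cat >> h.py <<'E'
def wray(uv,xt):
    "wrist pixel -> tool-frame point at tool x = xt"
    c=arm.get_calibration('wrist'); T=np.array(c['tool_from_camera']); uv=np.atleast_2d(uv).astype(float)
    a=np.stack([(uv[:,0]-c['cx'])/c['fx'],(uv[:,1]-c['cy'])/c['fy']],-1); r=np.linalg.norm(a,axis=1)
    ray=np.stack([np.sin(r)*a[:,0]/r,np.sin(r)*a[:,1]/r,np.cos(r)],-1)@T[:3,:3].T
    return T[:3,3]+ray*((xt-T[0,3])/ray[:,0])[:,None]
E
python3 - <<'E'
from h import *
im=cv2.imread('pics/w3.png')
z=cv2.resize(im[140:225,110:335],None,fx=3.5,fy=3.5,interpolation=cv2.INTER_CUBIC);cv2.imwrite('pics/w3z.png',z)
z=cv2.resize(im[140:235,340:512],None,fx=4.5,fy=4.5,interpolation=cv2.INTER_CUBIC);cv2.imwrite('pics/w3y.png',z)
E
```

```text
(no output)
```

View pics/w3z.png

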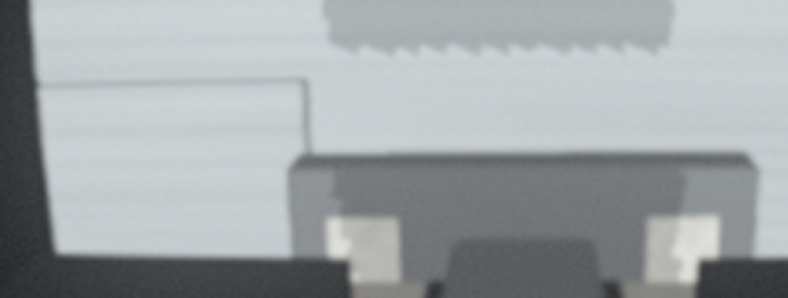

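View pics/w3y.png

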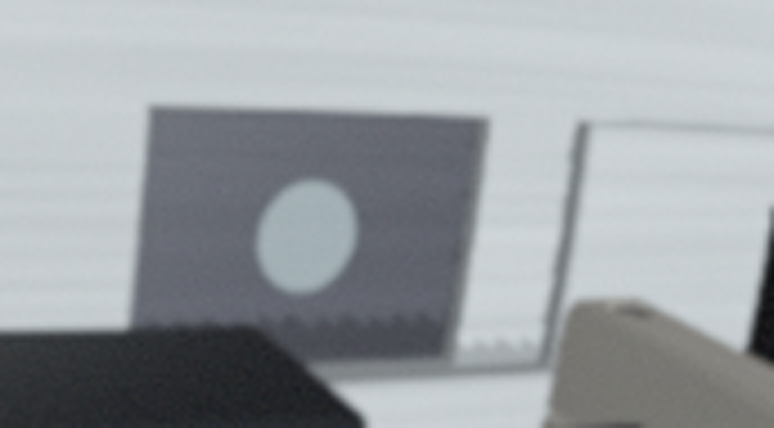

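```bash
python3 - <<'E'
from h import *
f=lambda p,s,o:(np.array(p,float)+.5)/s-.5+np.array(o)
tz=.1477
A=lambda p:f(p,3.5,(110,140)); B=lambda p:f(p,4.5,(340,140))
sh=lambda n,q: print(n,np.round(q[:,1:]*1000,1).tolist())
sh('seam z68',wray(A([[40,85],[170,82],[305,79]]),tz-.068))
sh('pocket far edge/z68',wray(B([[150,106],[487,118]]),tz-.068))
sh('track -y end corner z68',wray(B([[585,122],[770,130]]),tz-.068))
sh('track +y end z68',wray(A([[305,79],[312,155]]),tz-.068))
sh('pocket +y edge z62',wray(B([[150,106],[142,215],[133,325]]),tz-.062))
sh('pocket -y edge z62',wray(B([[486,125],[470,240],[452,358]]),tz-.062))
sh('pocket near edge z68?',wray(B([[345,378],[540,368]]),tz-.068))
sh('plate top edge',wray(A([[292,168],[520,168],[755,168]]),.0188-.011))
sh('plate bottom edge',wray(A([[305,153],[520,153],[748,153]]),.0188))
sh('knob front top',wray(A([[455,240],[597,240]]),.0188-.042))
E
```

```text
seam z68 [[-121.0, -28.9], [-85.3, -28.8], [-51.5, -29.0]]
pocket far edge/z68 [[96.8, -29.0], [177.1, -28.8]]
track -y end corner z68 [[205.8, -28.9], [271.5, -29.4]]
track +y end z68 [[-51.5, -29.0], [-50.7, -10.6]]
pocket +y edge z62 [[99.2, -28.0], [99.4, -6.1], [100.0, 16.9]]
pocket -y edge z62 [[181.5, -26.3], [181.3, -0.7], [181.8, 26.6]]
pocket near edge z68? [[149.3, 27.8], [204.3, 27.8]]
plate top edge [[-38.9, -26.0], [-0.7, -25.9], [38.7, -26.0]]
plate bottom edge [[-39.0, -25.9], [-0.7, -25.8], [39.8, -25.9]]
knob front top [[-9.5, -23.8], [10.0, -23.8]]
```

Wrist view, in the tool frame: the track walls are at about -28.9 and +27.8 mm and the plate's far edge is at -25.9, so the carrier has to move about 1.2 mm toward the far wall. The pocket centre is about 140.5 mm ahead. I'll lower it now.

Emit:
servo_tool(
  steps=[
    {"dx": 0.4, "dy": 0, "dz": -0.06, "turn": 0, "claw": 1},
    {"dx": 0.6, "dy": 0, "dz": 0, "turn": 0, "claw": 1},
    {"dx": 0.6, "dy": 0, "dz": 0, "turn": 0, "claw": 1},
    {"dx": 0.5, "dy": 0, "dz": 0, "turn": 0, "claw": 1},
    {"dx": 0.4, "dy": 0, "dz": 0, "turn": 0, "claw": 1},
    {"dx": 0.2, "dy": 0, "dz": 0, "turn": 0, "claw": 1},
    {"dx": 0, "dy": 0, "dz": 0, "turn": 0, "claw": 1},
    {"dx": 0, "dy": 0, "dz": 0, "turn": 0, "claw": 1},
  ],
)

```text
time_s: 8.48
tool_pos: [0.5334, -0.131, 0.0946]
ee_rot: [[-0.0, 0.162, -0.987], [-0.0, -0.987, -0.162], [-1.0, 0.0, 0.0]]
wrist_force: [0.0, -0.3, -1.5]
grip_width: 0.024
```

```bash
python3 - <<'E'
from h import *
go(.53194414, -.13055606,.0808,99.32)
im,d=arm.camera('wrist'); cv2.imwrite('pics/w4.png',im)
z=cv2.resize(im[130:235,110:335],None,fx=3.5,fy=3.5,interpolation=cv2.INTER_CUBIC);cv2.imwrite('pics/w4z.png',z)
E
```

```text
t 8.48 pos [ 0.5334 -0.131   0.0946] jawyaw 99.34 x-axis [-2.e-04 -2.e-04 -1.e+00] F [ 0.  -0.3 -1.5] w 0.024 units20mm dx,dy,dz [ 0.69 -0.03  0.07] j [ 0.12  0.28 -0.44  0.   -0.85  1.62]
turn units 0.003
```

View pics/w4z.png

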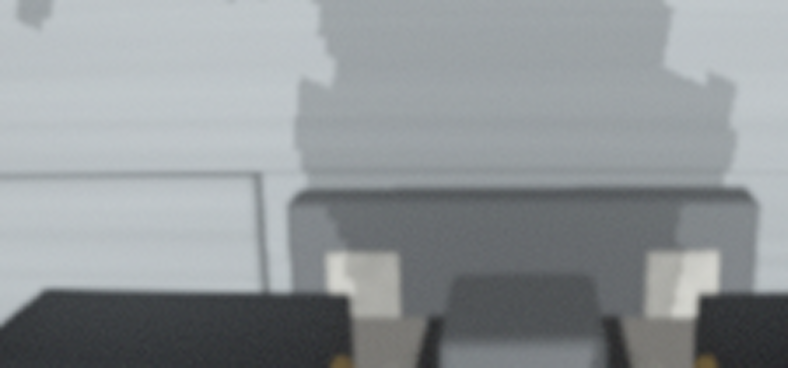

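```bash
python3 - <<'E'
from h import *
A=lambda p:(np.array(p,float)+.5)/3.5-.5+np.array((110,130))
sh=lambda n,q: print(n,np.round(q[:,1:]*1000,1).tolist())
sh('seam',wray(A([[10,176],[130,174],[258,172],[760,173]]),.0946-.068))
sh('end',wray(A([[258,172],[267,290]]),.0946-.068))
sh('plate top',wray(A([[292,202],[520,203],[755,202]]),.0078))
sh('plate bot',wray(A([[303,188],[520,188],[748,188]]),.0188))
E
```

```text
seam [[-102.1, -26.8], [-75.5, -26.9], [-49.6, -27.1], [43.7, -26.9]]
end [[-49.6, -27.1], [-49.4, -3.8]]
plate top [[-38.9, -26.1], [-0.7, -25.9], [38.7, -26.2]]
plate bot [[-39.3, -25.9], [-0.7, -25.8], [39.8, -25.9]]
```

I overshot by about 1 mm, leaving a far gap of 1.0 where 2 is wanted. I'll correct that and lower close to the floor.

Emit:
servo_tool(
  steps=[
    {"dx": 0, "dy": 0, "dz": 0.04, "turn": 0, "claw": 1},
    {"dx": 0.15, "dy": 0, "dz": 0, "turn": 0, "claw": 1},
    {"dx": 0.1, "dy": 0, "dz": 0, "turn": 0, "claw": 1},
    {"dx": 0, "dy": 0, "dz": 0, "turn": 0, "claw": 1},
    {"dx": 0, "dy": 0, "dz": 0, "turn": 0, "claw": 1},
  ],
)

```text
time_s: 8.95
tool_pos: [0.5324, -0.1313, 0.0895]
ee_rot: [[-0.0, 0.162, -0.987], [-0.0, -0.987, -0.162], [-1.0, -0.0, 0.0]]
wrist_force: [0.2, 0.3, -2.3]
grip_width: 0.0238
```

```bash
python3 - <<'E'
from h import *
go(.53194414, -.13055606,.0808,99.32)
im,d=arm.camera('wrist'); cv2.imwrite('pics/w5.png',im)
z=cv2.resize(im[130:235,110:335],None,fx=3.5,fy=3.5,interpolation=cv2.INTER_CUBIC);cv2.imwrite('pics/w5z.png',z)
E
```

```text
t 8.95 pos [ 0.5324 -0.1313  0.0895] jawyaw 99.31 x-axis [-2.e-04 -0.e+00 -1.e+00] F [ 0.2  0.3 -2.3] w 0.0238 units20mm dx,dy,dz [ 0.43 -0.04  0.02] j [ 0.12  0.28 -0.45 -0.   -0.84  1.62]
turn units -0.001
```

View pics/w5z.png

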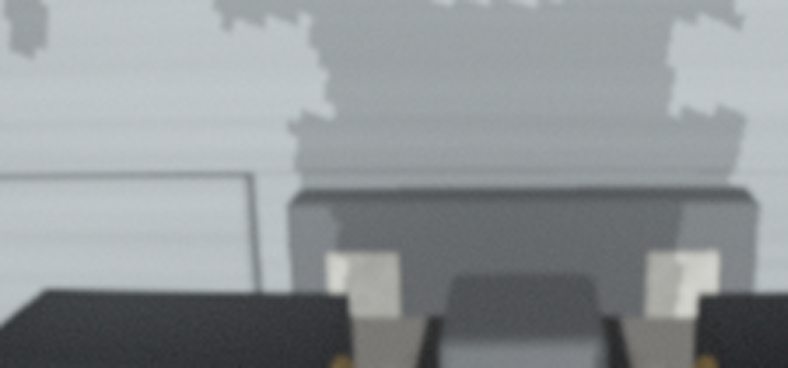

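```bash
python3 - <<'E'
from h import *
A=lambda p:(np.array(p,float)+.5)/3.5-.5+np.array((110,130))
print(wray(A([[130,175],[248,173],[760,173]]),.0215)*1000)
E
```

```text
[[ 21.5        -73.39557397 -27.85769264]
 [ 21.5        -50.1156377  -28.05529575]
 [ 21.5         42.49624057 -28.01840516]]
```

The far gap is now 2.0 mm, so the carrier is centred. Lowering slowly to the floor.

Emit:
servo_tool(
  steps=[
    {"dx": 0.1, "dy": 0, "dz": 0, "turn": 0, "claw": 1},
    {"dx": 0.1, "dy": 0, "dz": 0, "turn": 0, "claw": 1},
    {"dx": 0.1, "dy": 0, "dz": 0, "turn": 0, "claw": 1},
    {"dx": 0.05, "dy": 0, "dz": 0, "turn": 0, "claw": 1},
    {"dx": 0, "dy": 0, "dz": 0, "turn": 0, "claw": 1},
    {"dx": 0, "dy": 0, "dz": 0, "turn": 0, "claw": 1},
  ],
)

```text
time_s: 9.5
tool_pos: [0.5324, -0.1312, 0.0824]
ee_rot: [[-0.0, 0.162, -0.987], [-0.0, -0.987, -0.162], [-1.0, 0.0, 0.0]]
wrist_force: [0.2, -0.2, -2.8]
grip_width: 0.0238
```

Emit:
servo_tool(
  steps=[
    {"dx": 0.05, "dy": 0, "dz": 0, "turn": 0, "claw": 1},
    {"dx": 0, "dy": 0, "dz": 0, "turn": 0, "claw": 1},
    {"dx": 0, "dy": 0, "dz": 0, "turn": 0, "claw": 1},
  ],
)

```text
time_s: 9.75
tool_pos: [0.5325, -0.1312, 0.0815]
ee_rot: [[-0.0, 0.162, -0.987], [-0.0, -0.987, -0.162], [-1.0, 0.0, 0.0]]
wrist_force: [-0.2, 1.3, -1.3]
grip_width: 0.0241
```

Emit:
servo_tool(
  steps=[
    {"dx": 0.03, "dy": 0, "dz": 0, "turn": 0, "claw": 1},
    {"dx": 0, "dy": 0, "dz": 0, "turn": 0, "claw": 1},
    {"dx": 0, "dy": 0, "dz": 0, "turn": 0, "claw": 1},
  ],
)

```text
time_s: 10.0
tool_pos: [0.5325, -0.1312, 0.081]
ee_rot: [[-0.0, 0.162, -0.987], [-0.0, -0.987, -0.162], [-1.0, 0.0, 0.0]]
wrist_force: [-0.3, -1.0, -2.4]
grip_width: 0.0239
```

```bash
python3 - <<'E'
from h import *
go(.53194414, -.13055606,.0808,99.32)
im,d=arm.camera('wrist'); cv2.imwrite('pics/w6.png',im)
im,d=arm.camera('side'); cv2.imwrite('pics/s6.png',cv2.resize(im[90:220,200:360],None,fx=4.5,fy=4.5,interpolation=cv2.INTER_CUBIC))
E
```

```text
t 10.0 pos [ 0.5325 -0.1312  0.081 ] jawyaw 99.31 x-axis [-0. -0. -1.] F [-0.3 -1.  -2.4] w 0.0239 units20mm dx,dy,dz [ 0.01 -0.04  0.02] j [ 0.12  0.29 -0.46  0.   -0.82  1.62]
turn units -0.001
```

View pics/w6.png

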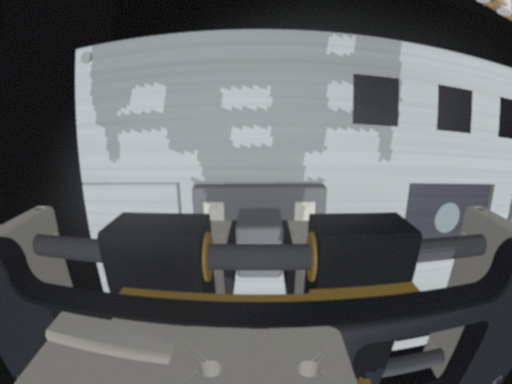

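View pics/s6.png

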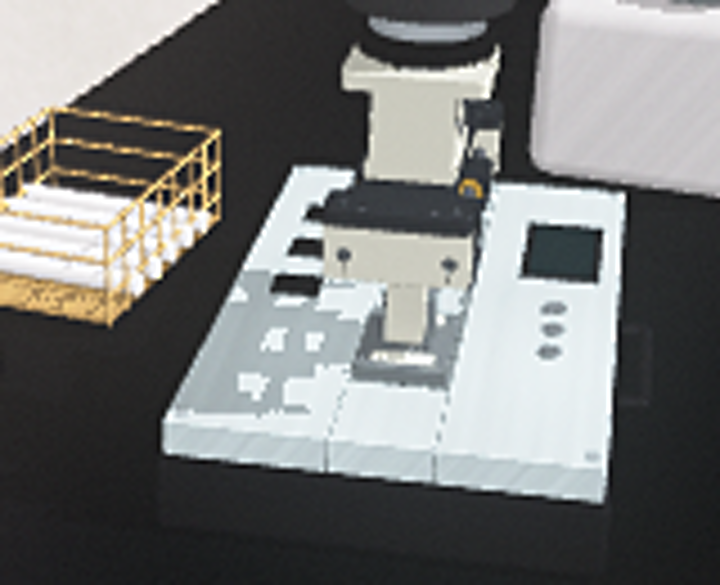

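The carrier sits within the track and its far face meets the seam line. I'll feel for the floor.

Emit:
servo_tool(
  steps=[
    {"dx": 0.03, "dy": 0, "dz": 0, "turn": 0, "claw": 1},
    {"dx": 0, "dy": 0, "dz": 0, "turn": 0, "claw": 1},
    {"dx": 0, "dy": 0, "dz": 0, "turn": 0, "claw": 1},
  ],
)

```text
time_s: 10.35
tool_pos: [0.5326, -0.1312, 0.0808]
ee_rot: [[0.0, 0.162, -0.987], [-0.0, -0.987, -0.162], [-1.0, 0.0, -0.0]]
wrist_force: [-2.1, 1.3, 3.4]
grip_width: 0.0238
```

Emit:
servo_tool(
  steps=[
    {"dx": 0.03, "dy": 0, "dz": 0, "turn": 0, "claw": 1},
    {"dx": 0, "dy": 0, "dz": 0, "turn": 0, "claw": 1},
    {"dx": 0, "dy": 0, "dz": 0, "turn": 0, "claw": 1},
  ],
)

```text
time_s: 10.6
tool_pos: [0.5326, -0.1312, 0.0808]
ee_rot: [[0.001, 0.162, -0.987], [-0.0, -0.987, -0.162], [-1.0, 0.0, -0.001]]
wrist_force: [-4.8, 1.9, 10.5]
grip_width: 0.0237
```

Contact at exactly the floor height, 10 N. Now I'll loosen the grip so the carrier rests free, then push it with the trailing finger.

Emit:
servo_tool(
  steps=[
    {"dx": -0.03, "dy": 0, "dz": 0, "turn": 0, "claw": 0.3},
    {"dx": 0, "dy": 0, "dz": 0, "turn": 0, "claw": 0.3},
    {"dx": 0, "dy": 0, "dz": 0, "turn": 0, "claw": 0.3},
    {"dx": 0, "dy": 0, "dz": 0, "turn": 0, "claw": 0.3},
  ],
)

```text
time_s: 10.93
tool_pos: [0.5326, -0.1312, 0.0802]
ee_rot: [[0.0, 0.162, -0.987], [-0.0, -0.987, -0.162], [-1.0, 0.0, -0.0]]
wrist_force: [-0.5, -0.7, 0.3]
grip_width: 0.0303
```

```bash
python3 - <<'E'
from h import *
go(.53194414, -.13055606,.0808,99.32)
im,d=arm.camera('wrist'); cv2.imwrite('pics/w7.png',im)
z=cv2.resize(im[150:285,70:335],None,fx=3,fy=3,interpolation=cv2.INTER_CUBIC);cv2.imwrite('pics/w7z.png',z)
E
```

```text
t 10.93 pos [ 0.5326 -0.1312  0.0802] jawyaw 99.32 x-axis [ 1.e-04 -0.e+00 -1.e+00] F [-0.5 -0.7  0.3] w 0.0303 units20mm dx,dy,dz [-0.03 -0.04  0.03] j [ 0.12  0.29 -0.46  0.   -0.82  1.62]
turn units -0.001
```

View pics/w7z.png

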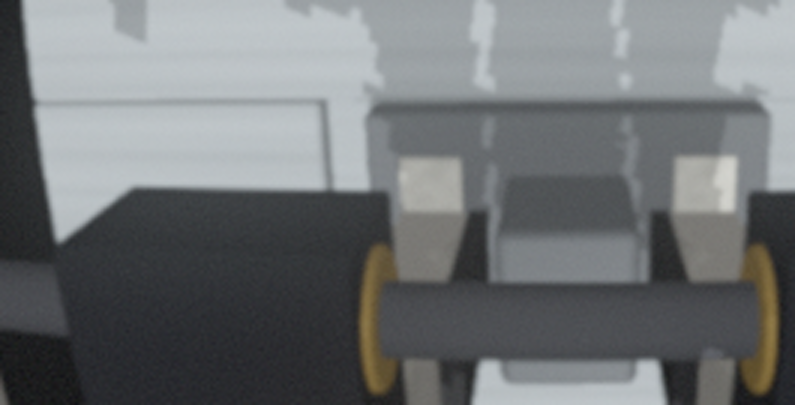

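Released; the carrier lies flat in the track with about 3 mm of play around the knob. Starting the push.

Emit:
servo_tool(
  steps=[
    {"dx": 0, "dy": 0.1, "dz": 0, "turn": 0, "claw": 0.3},
    {"dx": 0, "dy": 0.1, "dz": 0, "turn": 0, "claw": 0.3},
    {"dx": 0, "dy": 0.2, "dz": 0, "turn": 0, "claw": 0.3},
    {"dx": 0, "dy": 0.3, "dz": 0, "turn": 0, "claw": 0.3},
    {"dx": 0, "dy": 0.3, "dz": 0, "turn": 0, "claw": 0.3},
    {"dx": 0, "dy": 0.3, "dz": 0, "turn": 0, "claw": 0.3},
    {"dx": 0, "dy": 0.3, "dz": 0, "turn": 0, "claw": 0.3},
  ],
)

```text
time_s: 11.57
tool_pos: [0.5377, -0.1635, 0.0803]
ee_rot: [[-0.0, 0.162, -0.987], [0.0, -0.987, -0.162], [-1.0, -0.0, 0.0]]
wrist_force: [0.3, 0.4, -1.2]
grip_width: 0.0306
```

Emit:
servo_tool(
  steps=[
    {"dx": 0, "dy": 0.3, "dz": 0, "turn": 0, "claw": 0.3},
    {"dx": 0, "dy": 0.3, "dz": 0, "turn": 0, "claw": 0.3},
    {"dx": 0, "dy": 0.3, "dz": 0, "turn": 0, "claw": 0.3},
    {"dx": 0, "dy": 0.3, "dz": 0, "turn": 0, "claw": 0.3},
    {"dx": 0, "dy": 0.3, "dz": 0, "turn": 0, "claw": 0.3},
    {"dx": 0, "dy": 0.3, "dz": 0, "turn": 0, "claw": 0.3},
    {"dx": 0, "dy": 0.3, "dz": 0, "turn": 0, "claw": 0.3},
    {"dx": 0, "dy": 0.2, "dz": 0, "turn": 0, "claw": 0.3},
  ],
)

```text
time_s: 12.23
tool_pos: [0.5452, -0.2089, 0.0803]
ee_rot: [[-0.0, 0.162, -0.987], [-0.0, -0.987, -0.162], [-1.0, 0.0, 0.0]]
wrist_force: [0.5, 1.3, -0.1]
grip_width: 0.0305
```

```bash
python3 - <<'E'
from h import *
go(.53194414, -.13055606,.0808,99.32)
im,d=arm.camera('wrist'); cv2.imwrite('pics/w8.png',im)
E
```

```text
t 12.23 pos [ 0.5452 -0.2089  0.0803] jawyaw 99.31 x-axis [-0.e+00 -1.e-04 -1.e+00] F [ 0.5  1.3 -0.1] w 0.0305 units20mm dx,dy,dz [-0.02 -3.97  0.02] j [-0.03  0.35 -0.38  0.   -0.85  1.76]
turn units -0.002
```

View pics/w8.png

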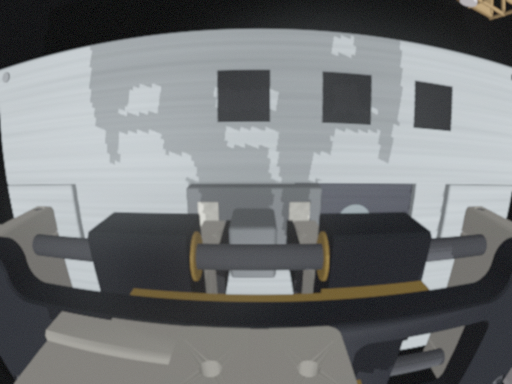

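The carrier's leading edge at (320,185) has reached the pocket. About 65 mm remains, so I'll keep going and slow down.

Emit:
servo_tool(
  steps=[
    {"dx": 0, "dy": 0.2, "dz": 0, "turn": 0, "claw": 0.3},
    {"dx": 0, "dy": 0.2, "dz": 0, "turn": 0, "claw": 0.3},
    {"dx": 0, "dy": 0.2, "dz": 0, "turn": 0, "claw": 0.3},
    {"dx": 0, "dy": 0.2, "dz": 0, "turn": 0, "claw": 0.3},
    {"dx": 0, "dy": 0.2, "dz": 0, "turn": 0, "claw": 0.3},
    {"dx": 0, "dy": 0.2, "dz": 0, "turn": 0, "claw": 0.3},
    {"dx": 0, "dy": 0.2, "dz": 0, "turn": 0, "claw": 0.3},
    {"dx": 0, "dy": 0.2, "dz": 0, "turn": 0, "claw": 0.3},
    {"dx": 0, "dy": 0.2, "dz": 0, "turn": 0, "claw": 0.3},
    {"dx": 0, "dy": 0.2, "dz": 0, "turn": 0, "claw": 0.3},
    {"dx": 0, "dy": 0.2, "dz": 0, "turn": 0, "claw": 0.3},
    {"dx": 0, "dy": 0.1, "dz": 0, "turn": 0, "claw": 0.3},
  ],
)

```text
time_s: 13.28
tool_pos: [0.5526, -0.2541, 0.0802]
ee_rot: [[-0.0, 0.162, -0.987], [-0.0, -0.987, -0.162], [-1.0, 0.0, 0.0]]
wrist_force: [0.4, 0.7, -0.7]
grip_width: 0.0307
```

Emit:
servo_tool(
  steps=[
    {"dx": 0, "dy": 0.1, "dz": 0, "turn": 0, "claw": 0.3},
    {"dx": 0, "dy": 0.1, "dz": 0, "turn": 0, "claw": 0.3},
    {"dx": 0, "dy": 0.1, "dz": 0, "turn": 0, "claw": 0.3},
    {"dx": 0, "dy": 0.1, "dz": 0, "turn": 0, "claw": 0.3},
    {"dx": 0, "dy": 0.1, "dz": 0, "turn": 0, "claw": 0.3},
    {"dx": 0, "dy": 0, "dz": 0, "turn": 0, "claw": 0.3},
  ],
)

```text
time_s: 13.78
tool_pos: [0.5543, -0.2638, 0.0804]
ee_rot: [[0.0, 0.162, -0.987], [-0.0, -0.987, -0.162], [-1.0, 0.0, -0.0]]
wrist_force: [-0.5, 0.2, -0.1]
grip_width: 0.0305
```

```bash
python3 - <<'E'
from h import *
go(.53194414, -.13055606,.0808,99.32)
im,d=arm.camera('wrist'); cv2.imwrite('pics/w9.png',im)
im,d=arm.camera('side'); cv2.imwrite('pics/s9.png',cv2.resize(im[90:220,200:360],None,fx=4.5,fy=4.5,interpolation=cv2.INTER_CUBIC))
E
```

```text
t 13.78 pos [ 0.5543 -0.2638  0.0804] jawyaw 99.32 x-axis [ 1.e-04 -2.e-04 -1.e+00] F [-0.5  0.2 -0.1] w 0.0305 units20mm dx,dy,dz [-0.02 -6.75  0.03] j [-0.13  0.39 -0.31  0.   -0.87  1.86]
turn units -0.001
```

View pics/w9.png

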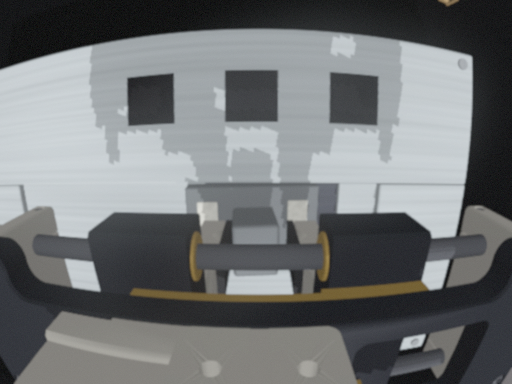

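View pics/s9.png

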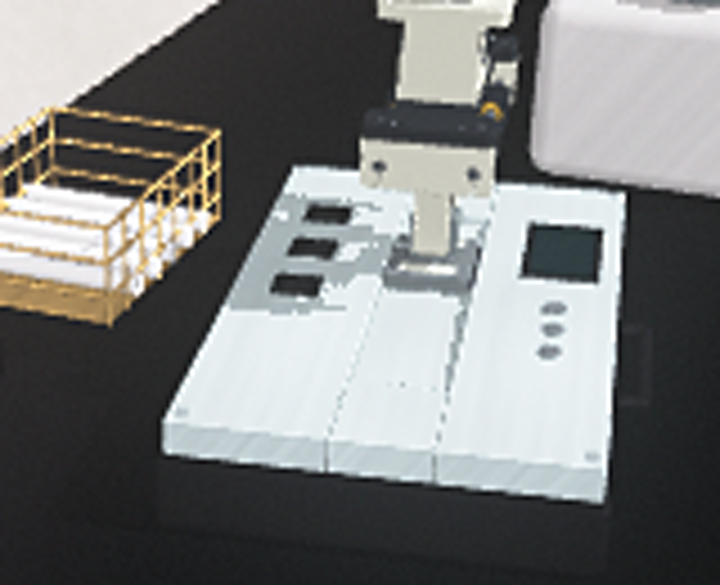

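About 10 mm of dark pocket is still showing, from (320) to (337). Moving on in 1 mm rows.

Emit:
servo_tool(
  steps=[
    {"dx": 0, "dy": 0.05, "dz": 0, "turn": 0, "claw": 0.3},
    {"dx": 0, "dy": 0.05, "dz": 0, "turn": 0, "claw": 0.3},
    {"dx": 0, "dy": 0.05, "dz": 0, "turn": 0, "claw": 0.3},
    {"dx": 0, "dy": 0.05, "dz": 0, "turn": 0, "claw": 0.3},
    {"dx": 0, "dy": 0.05, "dz": 0, "turn": 0, "claw": 0.3},
    {"dx": 0, "dy": 0.05, "dz": 0, "turn": 0, "claw": 0.3},
    {"dx": 0, "dy": 0.05, "dz": 0, "turn": 0, "claw": 0.3},
    {"dx": 0, "dy": 0, "dz": 0, "turn": 0, "claw": 0.3},
  ],
)

```text
time_s: 14.55
tool_pos: [0.5553, -0.2706, 0.0803]
ee_rot: [[-0.0, 0.162, -0.987], [-0.0, -0.987, -0.162], [-1.0, 0.0, 0.0]]
wrist_force: [0.2, 0.4, -0.3]
grip_width: 0.0308
```

```bash
python3 - <<'E'
from h import *
go(.53194414, -.13055606,.0808,99.32)
im,d=arm.camera('wrist'); cv2.imwrite('pics/w10.png',cv2.resize(im[165:285,170:400],None,fx=3.4,fy=3.4,interpolation=cv2.INTER_CUBIC))
E
```

```text
t 14.55 pos [ 0.5553 -0.2706  0.0803] jawyaw 99.31 x-axis [-0.e+00 -1.e-04 -1.e+00] F [ 0.2  0.4 -0.3] w 0.0308 units20mm dx,dy,dz [-0.02 -7.1   0.02] j [-0.14  0.39 -0.3   0.   -0.88  1.87]
turn units -0.002
```

View pics/w10.png

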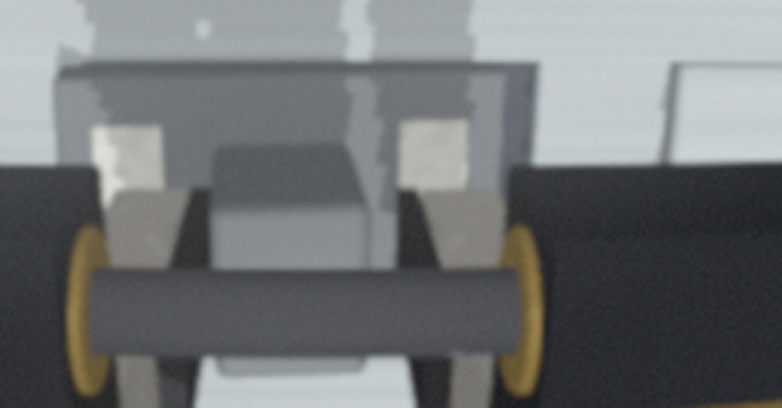

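The carrier has tilted, with its leading end sunk into the pocket and a few mm to go. I'll take small steps and watch the force.

Emit:
servo_tool(
  steps=[
    {"dx": 0, "dy": 0.05, "dz": 0, "turn": 0, "claw": 0.3},
    {"dx": 0, "dy": 0.05, "dz": 0, "turn": 0, "claw": 0.3},
    {"dx": 0, "dy": 0, "dz": 0, "turn": 0, "claw": 0.3},
  ],
)

```text
time_s: 14.85
tool_pos: [0.5557, -0.2724, 0.0804]
ee_rot: [[0.0, 0.162, -0.987], [-0.0, -0.987, -0.162], [-1.0, 0.0, -0.0]]
wrist_force: [-0.8, 0.4, 0.4]
grip_width: 0.0307
```

Emit:
servo_tool(
  steps=[
    {"dx": 0, "dy": 0.04, "dz": 0, "turn": 0, "claw": 0.3},
    {"dx": 0, "dy": 0, "dz": 0, "turn": 0, "claw": 0.3},
    {"dx": 0, "dy": 0, "dz": 0, "turn": 0, "claw": 0.3},
  ],
)

```text
time_s: 15.1
tool_pos: [0.5558, -0.2732, 0.0804]
ee_rot: [[0.0, 0.162, -0.987], [-0.0, -0.987, -0.162], [-1.0, 0.0, -0.0]]
wrist_force: [-0.4, -0.4, -0.4]
grip_width: 0.0303
```

```bash
python3 - <<'E'
from h import *
go(.53194414, -.13055606,.0808,99.32)
im,d=arm.camera('wrist'); cv2.imwrite('pics/w11.png',cv2.resize(im[165:285,170:400],None,fx=3.4,fy=3.4,interpolation=cv2.INTER_CUBIC))
E
```

```text
t 15.1 pos [ 0.5558 -0.2732  0.0804] jawyaw 99.32 x-axis [ 0.e+00 -1.e-04 -1.e+00] F [-0.4 -0.4 -0.4] w 0.0303 units20mm dx,dy,dz [-0.02 -7.23  0.02] j [-0.14  0.4  -0.3   0.   -0.88  1.88]
turn units -0.0
```

View pics/w11.png

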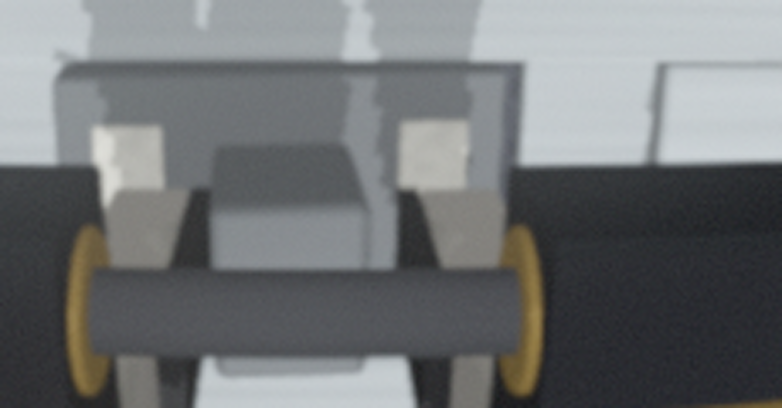

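Emit:
servo_tool(
  steps=[
    {"dx": 0, "dy": 0.04, "dz": 0, "turn": 0, "claw": 0.3},
    {"dx": 0, "dy": 0, "dz": 0, "turn": 0, "claw": 0.3},
    {"dx": 0, "dy": 0, "dz": 0, "turn": 0, "claw": 0.3},
  ],
)

```text
time_s: 15.4
tool_pos: [0.556, -0.2739, 0.0804]
ee_rot: [[0.0, 0.162, -0.987], [-0.0, -0.987, -0.162], [-1.0, 0.0, -0.0]]
wrist_force: [0.1, 0.5, 0.3]
grip_width: 0.0307
```

Emit:
servo_tool(
  steps=[
    {"dx": 0, "dy": 0.03, "dz": 0, "turn": 0, "claw": 0.3},
    {"dx": 0, "dy": 0, "dz": 0, "turn": 0, "claw": 0.3},
    {"dx": 0, "dy": 0, "dz": 0, "turn": 0, "claw": 0.3},
  ],
)

```text
time_s: 15.65
tool_pos: [0.556, -0.2745, 0.0804]
ee_rot: [[0.0, 0.162, -0.987], [-0.0, -0.987, -0.162], [-1.0, 0.0, -0.0]]
wrist_force: [-0.1, 0.6, 0.6]
grip_width: 0.0313
```

```bash
python3 - <<'E'
from h import *
go(.53194414, -.13055606,.0808,99.32)
im,d=arm.camera('wrist'); cv2.imwrite('pics/w12.png',cv2.resize(im[165:285,170:400],None,fx=3.4,fy=3.4,interpolation=cv2.INTER_CUBIC))
E
```

```text
t 15.65 pos [ 0.556  -0.2745  0.0804] jawyaw 99.32 x-axis [ 0. -0. -1.] F [-0.1  0.6  0.6] w 0.0313 units20mm dx,dy,dz [-0.02 -7.3   0.02] j [-0.14  0.4  -0.29  0.   -0.88  1.88]
turn units -0.0
```

View pics/w12.png

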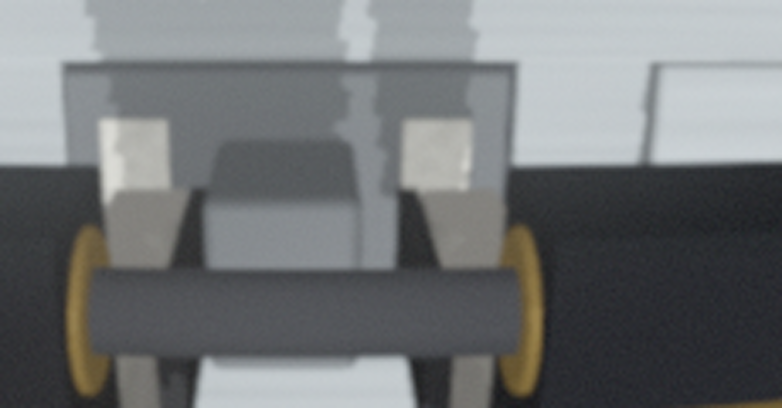

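It has dropped: the plate is now level (left and right top edges equal) and sits below the panel edge line. I'll back off, open and retract.

Emit:
servo_tool(
  steps=[
    {"dx": 0, "dy": -0.1, "dz": 0, "turn": 0, "claw": 0.1},
    {"dx": 0, "dy": 0, "dz": 0, "turn": 0, "claw": 0},
    {"dx": 0, "dy": 0, "dz": 0, "turn": 0, "claw": 0},
    {"dx": 0, "dy": 0, "dz": 0, "turn": 0, "claw": 0},
    {"dx": -0.2, "dy": 0, "dz": 0, "turn": 0, "claw": 0},
    {"dx": -0.4, "dy": 0, "dz": 0, "turn": 0, "claw": 0},
    {"dx": -0.6, "dy": 0, "dz": 0, "turn": 0, "claw": 0},
    {"dx": -0.8, "dy": 0, "dz": 0, "turn": 0, "claw": 0},
    {"dx": -0.8, "dy": 0, "dz": 0, "turn": 0, "claw": 0},
    {"dx": -0.8, "dy": 0, "dz": 0, "turn": 0, "claw": 0},
    {"dx": -0.4, "dy": 0, "dz": 0, "turn": 0, "claw": 0},
    {"dx": 0, "dy": 0, "dz": 0, "turn": 0, "claw": 0},
  ],
)

```text
time_s: 16.7
tool_pos: [0.557, -0.2729, 0.1632]
ee_rot: [[0.004, 0.162, -0.987], [-0.001, -0.987, -0.162], [-1.0, 0.002, -0.004]]
wrist_force: [0.5, -0.4, -0.3]
grip_width: 0.0439
```

Emit:
servo_tool(
  steps=[
    {"dx": -0.4, "dy": 0, "dz": 0, "turn": 0, "claw": 0},
    {"dx": -0.6, "dy": -0.5, "dz": 0, "turn": 0, "claw": 0},
    {"dx": -0.6, "dy": -0.8, "dz": 0, "turn": 0, "claw": 0},
    {"dx": -0.4, "dy": -0.8, "dz": 0, "turn": 0, "claw": 0},
    {"dx": -0.2, "dy": -0.9, "dz": 0, "turn": 0, "claw": 0},
    {"dx": 0, "dy": -0.9, "dz": 0, "turn": 0, "claw": 0},
    {"dx": 0, "dy": -0.9, "dz": 0, "turn": 0, "claw": 0},
    {"dx": 0, "dy": -0.9, "dz": 0, "turn": 0, "claw": 0},
    {"dx": 0, "dy": -0.9, "dz": 0, "turn": 0, "claw": 0},
    {"dx": 0, "dy": -0.9, "dz": 0, "turn": 0, "claw": 0},
    {"dx": 0, "dy": -0.9, "dz": 0, "turn": 0, "claw": 0},
    {"dx": 0, "dy": -0.9, "dz": 0, "turn": 0, "claw": 0},
  ],
)

```text
time_s: 17.7
tool_pos: [0.5249, -0.0878, 0.2044]
ee_rot: [[-0.001, 0.162, -0.987], [-0.0, -0.987, -0.162], [-1.0, -0.0, 0.001]]
wrist_force: [0.9, -0.3, -0.4]
grip_width: 0.0438
```

Emit:
servo_tool(
  steps=[
    {"dx": 0, "dy": -0.9, "dz": 0, "turn": 0, "claw": 0},
    {"dx": 0, "dy": -0.9, "dz": 0, "turn": 0, "claw": 0},
    {"dx": 0, "dy": -0.9, "dz": 0, "turn": 0, "claw": 0},
    {"dx": 0, "dy": -0.9, "dz": 0, "turn": 0, "claw": 0},
    {"dx": 0, "dy": -0.9, "dz": 0, "turn": 0, "claw": 0},
    {"dx": 0, "dy": -0.5, "dz": 0, "turn": 0, "claw": 0},
    {"dx": 0, "dy": 0, "dz": 0, "turn": 0, "claw": 0},
  ],
)

```text
time_s: 18.28
tool_pos: [0.5089, 0.0113, 0.2045]
ee_rot: [[-0.0, 0.164, -0.986], [0.0, -0.986, -0.164], [-1.0, -0.0, 0.0]]
wrist_force: [-0.3, 0.1, -0.2]
grip_width: 0.0438
```

```bash
python3 - <<'E'
from h import *
go(.53194414, -.13055606,.0808,99.32)
im,d=arm.camera('side'); cv2.imwrite('pics/sf.png',im); W=world('side',d)
cv2.imwrite('pics/sfz.png',cv2.resize(im[110:210,230:350],None,fx=6,fy=5.9,interpolation=cv2.INTER_CUBIC))
im,d=arm.camera('top'); cv2.imwrite('pics/tf.png',im); np.save('pics/tf.npy',d); W=world('top',d)
a=np.radians(9.32); M=np.array([[np.cos(a),np.sin(a)],[-np.sin(a),np.cos(a)]])
r=(W[...,:2]-[.5449,-.2095])@M.T*1000
z=W[...,2]*1000
for y in range(-110,-15,8):
    for s in (1,):
        k=(abs(r[...,0])<23)&(abs(r[...,1]-y)<4)&(z<80)&(d>0); o=(abs(abs(r[...,0])-40)<8)&(abs(r[...,1]-y)<4)&(d>0)
        print(y,k.sum(),'plate z',np.round(np.median(z[k]),1) if k.any() else None,'panel',np.round(np.median(z[o]),1) if o.any() else None)
k=(abs(r[...,0])<25)&(abs(r[...,1]+63)<35)&(z>90)&(z<115); print('knob',r[k].mean(0),np.median(z[k]))
E
```

```text
t 18.28 pos [0.5089 0.0113 0.2045] jawyaw 99.43 x-axis [-1.e-04  2.e-04 -1.e+00] F [-0.3  0.1 -0.2] w 0.0438 units20mm dx,dy,dz [6.18 7.19 0.03] j [ 0.41  0.1  -0.38 -0.   -1.09  1.33]
turn units 0.016
-110 60 plate z 62.6 panel 68.4
-102 34 plate z 66.2 panel 68.5
-94 57 plate z 68.4 panel 68.6
-86 35 plate z 68.7 panel 68.6
-78 17 plate z 68.7 panel 68.7
-70 18 plate z 69.3 panel 68.5
-62 15 plate z 68.7 panel 68.6
-54 25 plate z 69.5 panel 68.4
-46 78 plate z 68.9 panel 68.6
-38 57 plate z 68.4 panel 68.7
-30 59 plate z 68.4 panel 68.4
-22 72 plate z 67.0 panel 68.7
knob [ -0.46303074 -59.33032097] 99.12396975171688
```

View pics/sf.png

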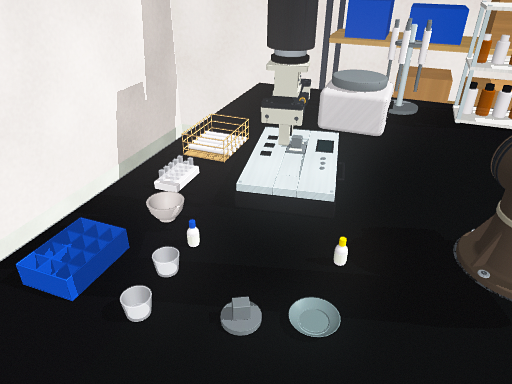

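View pics/tf.png

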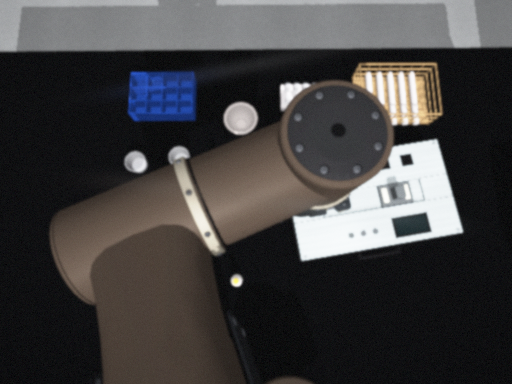

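View pics/sfz.png

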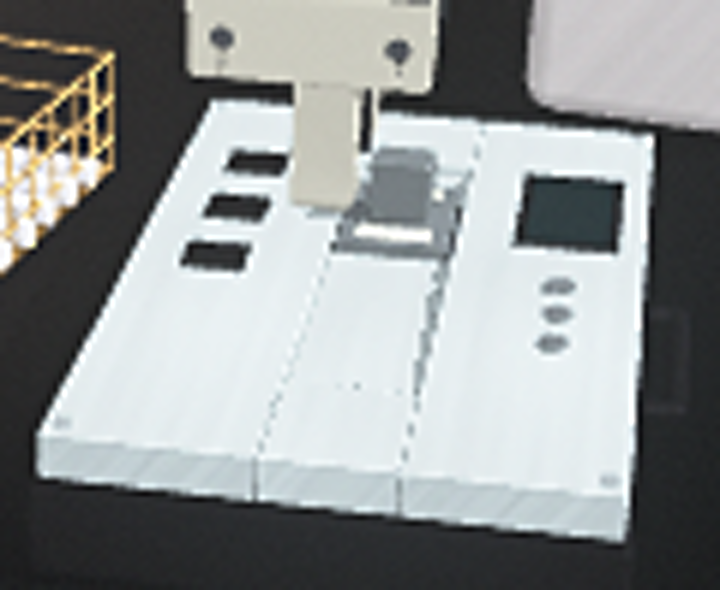

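The plate is level at z 68.4–69 mm against 68.5 for the panel, and the knob top is at 99.1 (99 expected). The gripper is clear and nothing visible on the bench has moved. Handing in.

```bash
python3 -c "
from station import arm
print(arm.finish_job())"
```

```text
the job is handed in; nothing more can be done
None
```

The carrier is seated in the pocket, level and flush with the panel, and the job was handed in at about 18.4 s.

**What I did:** I gripped the carrier by its knob and set it down in the loading end of the track, at about reader y 78 mm. I then loosened the grip and pushed it along the track with the trailing finger. At the pocket it tilted in and then dropped flat. I opened the gripper and backed away.

**Last checks:**
- **Level and flush:** the plate top measured 68.4–69.5 mm along its length, next to 68.4–68.7 mm for the panel. The knob top was at 99.1 mm, where 99 is expected when seated.
- **Forces:** the highest wrist force I read was about 12 N, at set-down. The readings while pushing were under 2 N. Forces were only read at the end of each move, so brief peaks in between would not show.
- **Other items:** the bottles, cups, mortar, dish and disc all look unmoved in the side view. I compared this by eye, and in the final top view the arm hid some of them.

**What disagreed:**
- **Knob position:** the final top-camera depth put the knob at about y -59 mm, against about -62.5 to -64.5 mm expected from the pocket. I put this down to few depth points on the knob; the plate heights and the wrist view both show it seated.
- **Plate ends:** the two end depth bins (67.0 and 66.2 mm) read lower than the rest because they straddle the plate's edges.

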